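# Lock a tip box in the cam clamp

## Robot

A 6-joint arm with a two-finger parallel gripper is mounted at the origin on the work surface; the furniture and walls round the work are solid. World frame = base frame: x ahead of the robot, y to its left, z up, the work surface at z = 0. Lengths are in mm, angles in rad, forces in N, time in s.
With the tool pointing down it reaches from about 325 to 925 mm from the base axis. Payload 3.1 kg.
Tool frame: the origin (TCP) lies between the finger pads; the fingertips stand robot.finger_overhang ahead of it and the grasp point (between the pads) lies 8 mm behind it (robot.finger_overhang is the distance from the TCP to the fingertips, in mm); z points along the fingers, y is the line along which they close (so a half turn about z gives the same grasp; the last joint's range is limited). The gripper opens to 85 mm and grips with 20 to 120 N. Pads are 22 mm wide; open, the fingers measure 114 mm over their backs; the gripper's body (76 mm by 85 mm) begins 54 mm behind the grasp point. The pads swing forward as they close: fully open they stand 13 mm farther back than shut.
Start: joints at [-1.351, 0.217, 1.613, -0, 1.311, -0.112], TCP at [203.612, -590.916, 242.3] pointing down, gripper open.
Joint ranges: [-2.75, 2.75], [-0.78, 2.1], [0.31, 2.55], [-1.13, 4.27], [0.13, 2.63], [-2.58, 2.58]. Speed limits (rad/s): [2.79, 2.79, 3.14, 3.14, 3.14, 3.14].

## Interface

Orientations are given as [roll, pitch, yaw] about the fixed x, y, z axes, in that order (R = Rz(yaw) Ry(pitch) Rx(roll)).
In Python, from bench import robot gives the robot as it stands. Calls block until the motion is done:
- robot.move_ptp(position, orientation): joint-space move of the TCP to a pose.
- robot.move_linear(position, rot=None, v=150): straight line of the TCP; rot=None keeps the orientation; v is the mean speed in mm/s.
- robot.movej(angles): joint-space move.
- robot.move_gripper(opening): opening from 0.0 (shut) to 1.0 (fully open); the grip force is fixed at half the most; returns when the fingers have stopped.
- robot.wait(seconds).
- robot.ik(position, orientation): joint angles nearest the present ones, or None.
- robot.snapshot(name): name is "scene" or "side" or "wrist"; returns a dict with "image" (400x640x3 uint8, red, green, blue), "depth" (400x640 float32, mm along the optical axis (not along the pixel's ray), 0 where there is no reading), "fx", "fy", "cx", "cy" (pixels), "dist_coeffs" ([k1, k2, p1, p2, k3] as OpenCV has them; the pictures are not rectified), "R" (3x3) and "t" (3): a world point X has camera coordinates R X + t. Camera axes: x right, y down, z forward; pixel columns grow to the right and rows downward; lengths in mm; the calibration is good to about 2 mm. A picture is of the moment at which its call begins.
A pose or a line that the arm cannot do raises robot.PlanningError and nothing moves.
- robot.finish_job(): hands the job in; it is judged then, once.
Readings, each from a call of its own:
- robot.read_t(): time.
- robot.read_joints(): joint angles.
- robot.read_joint_velocities(): joint speeds.
- robot.read_joint_efforts(): joint torques, N m.
- robot.read_eef_pos(): TCP position.
- robot.read_eef_rot(): TCP orientation.
- robot.read_wrist_force(): force on the tool from outside, world axes, zero at the start.
- robot.read_ft_torque(): the same for the moment, N m.
- robot.read_grip_width(): opening from 0.0 (shut) to 1.0 (fully open).
- robot.read_finger_force(): force on a finger pad.
Only numpy, scipy, OpenCV 4.12 (cv2) and the standard library are available. Lean on these libraries where they do the work, as an engineer would, in place of code of your own. Each camera call takes 0.05 s, during which the arm holds its last target. There are 200 camera calls.

## Task

Slide the blue pipette tip box along the aluminium deck, without lifting it, until its end meets the end stop. With the red lever still open, turn the brass nut by its bar until the orange pad just meets the box and holds it flat against the fence, with no gap left and without squeezing it; then swing the red lever fully home to lock it. Leave the vial, the tin and the petri dishes around the deck where they are.

Things in the scene. Friction and masses are not known exactly. Their poses are not given: they have to be found in the camera images.
- deck: Fixed clamp deck: aluminium plate, top 10 mm above the bench, x -105..115, y -87..145 mm about its origin (on the bench). +x (away from the robot within 0.25 rad): the way the box slides; +y (left): from fence over box to clamp. Clamp axis: along y at x = 15 mm, 42 mm up. Grey guide block at x -7..37, y 72..96 mm, top 56 mm up; steel end stop, face at x = 89 mm, top 45 mm up.
- end_stop (a point): Middle of the end stop's face that the box's end must meet, 35 mm above the bench, axes as the deck's.
- fence_face (a point): Point on the face of the fixed steel fence (150 mm long, 12 mm thick, top 46 mm above the bench) that the box's long side must lie against; 28 mm up, axes as the deck's, the face looks to +y. It stands 58.5 to 61.5 mm to the -y side of the deck's origin, differently in each run.
- box_center (a point): Middle of the loose blue tip box with clear fixed lid, 0.12-0.25 kg: 118 mm long (point's y axis, along the deck's x within 0.02 rad), 66 wide, 77 high. A 5 mm lid tab overhangs the fence's top. Home: this point 59 mm before the end stop's face and 33 mm from the fence's face. Starts 30 to 50 mm short of the stop with a few mm play to fence and pad; stands on the deck plate.
- pad_face (a point): Middle of the orange clamp pad's front face (50 wide, 34 high), 33 mm above the bench; axes as the deck's. It moves to -y 8 mm per radian of nut, and 5 mm more as the lever goes from open to home. Just meeting the box held on the fence, it is 66 mm from the fence's face. At the start the nut has 3.3 to 9 mm to close (0.4 to 1.15 rad).
- pad (a joint): Spring travel of the pad on its screw: 0 free, grows as the pad is pressed back, at most 8 mm (0.008 m), 1.5 N per mm. With the lever open it should read under about 2 mm; locked rightly it reads about 3 to 7 mm.
- nut (a joint): Angle of the brass nut, rad: 0 slack to 1.7; starts 0 to 0.25. Grows (tightens) as its bar swings up and over, away from the robot (to the deck's +x). At 0 the bar leans 0.65 rad from upright towards the robot; upright at 0.65. Stays where it is left; takes 0.14 N m to turn, a little more as the pad presses.
- nut_ball (a point): Centre of the black ball (18 mm) at the end of the nut's steel bar (9 mm thick); 56 mm from the nut's axis. Push the bar or ball with closed fingers, or pinch it.
- nut_axis (a point): Centre of the brass nut (30 mm across, 18 wide) on its axis, which runs along the deck's y, 42 mm above the bench; the bar turns in the plane through this point across the axis. It goes 5 mm to -y as the lever closes. The box's side is about 45 mm from that plane, the guide block begins 21 mm behind it.
- lever (a joint): Angle of the red cam lever, rad: 0 open to 1.92 fully home at its end stop; starts 0 to 0.25. It grows clockwise as seen from above. At 0 it points 20 degrees to the robot's side of the deck's +y; home it points along the deck's +x. Stays where it is left, takes about 0.1 to 0.15 N m.
- lever_grip (a point): Point on the red lever's grip (round, 17 mm thick, lying level 56 mm above the bench), 62 mm from its pivot; the grip runs from 36 to 94 mm from the pivot. 30 mm free space below it over the plate, nothing under it beyond the plate.
- lever_pivot (a point): Pivot of the lever (vertical axis), 56 mm above the bench; the steel cam boss on it is 28 mm across, top at 68 mm.
- clear_vial_mid (a point): Bystander: clear vial with blue cap, 26 x 26 x 50 mm; its middle.
- tin_mid (a point): Bystander: round grey tin, 61 x 61 x 32 mm; its middle.
- petri_mid (a point): Bystander: two stacked petri dishes, 59 x 59 x 31 mm; their middle.
- tip_box: The tip box itself (see box_center); origin at the middle of its underside, 1 mm off the centre.
- fence: The fence (see fence_face); origin on its face, 10 mm above the bench.
There are look-alikes about, which are no part of the job. Leave any purple look-alike of the tip_box alone.

How it is judged:
By the outcome, as a careful person would: the job done as asked, in the order asked, and still so for the second after the job is handed in, with the robot touching nothing.
It also fails if it takes over 48 s, if anything falls off the work surface, if the arm or the gripper's body presses on something with over 40 N, if the wrist force passes 120 N, or if a joint passes its speed limit or range.

## Working session

There is one attempt and no reset: what is moved stays moved. The work goes in short steps, each a Python script; the robot and the scene stay as the last script left them, time stands still between calls to the robot, and variables do not carry over. Pictures are saved under pics/ and viewed, at most 10 in all, crops included, and the job is handed in when it is done.

```bash
ls; mkdir -p pics; python3 - <<'E'
from bench import robot
import cv2,numpy as np,pickle
for n in ("scene","side"):
    s=robot.snapshot(n); pickle.dump(s,open(n+".pkl","wb"))
    cv2.imwrite(f"pics/{n}1.png",s["image"][...,::-1])
    print(n,s["fx"],s["dist_coeffs"],np.round(-np.array(s["R"]).T@s["t"]),np.round(s["R"],2).tolist())
print(robot.read_t(),robot.finger_overhang)
E
```

```text
pics
scene 371.2943828438895 [-0.07345316  0.          0.          0.          0.        ] [-234.  677.  530.] [[-0.56, -0.83, 0.0], [-0.39, 0.27, -0.88], [0.73, -0.49, -0.47]]
side 417.839548078362 [0.0375926 0.        0.        0.        0.       ] [ 272. -371.  775.] [[0.95, -0.31, 0.02], [-0.23, -0.72, -0.65], [0.22, 0.61, -0.76]]
0.1 11.0
```

View pics/scene1.png

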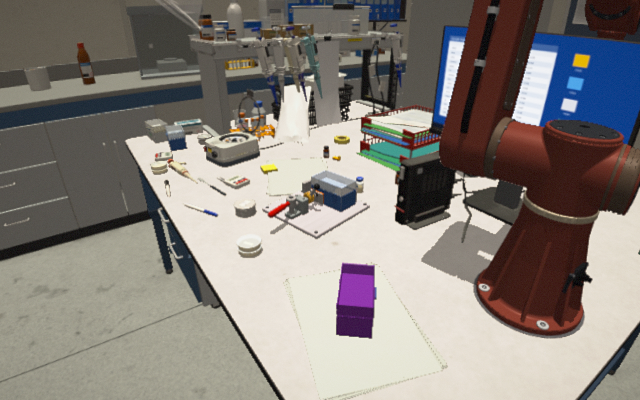

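View pics/side1.png

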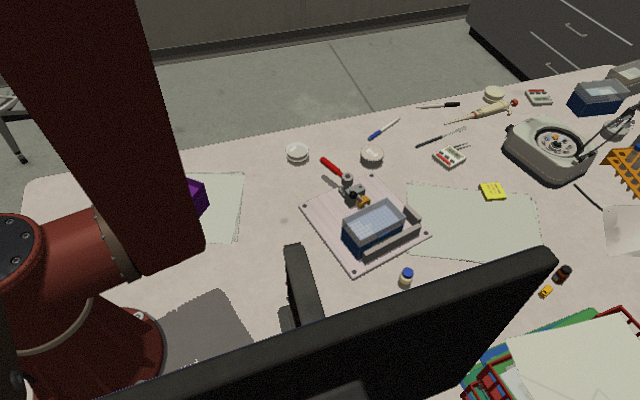

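The deck is near (365,225) in the side view and (317,205) in the scene view, with the vial at (406,277), the tin at (372,155) and the petri dishes at (297,152). Next I get coarse positions and take a wrist view from above.

```bash
cat > h.py <<'E'
import cv2,numpy as np,pickle
from bench import robot
def K(s): return np.array([[s["fx"],0,s["cx"]],[0,s["fy"],s["cy"]],[0,0,1.]])
def d3(s,u,v,z=None):
    """world point of a pixel: by depth, or on plane z"""
    n=cv2.undistortPoints(np.array([[[u,v]]],float),K(s),np.array(s["dist_coeffs"]))[0,0]
    R=np.array(s["R"]);t=np.array(s["t"]);r=R.T@np.array([n[0],n[1],1]);c=-R.T@t
    if z is not None: return c+r*(z-c[2])/r[2]
    w=s["depth"][int(v)-1:int(v)+2,int(u)-1:int(u)+2];w=w[w>0]
    return c+r*np.median(w)
def proj(s,P):
    return cv2.projectPoints(np.array(P,float).reshape(-1,1,3),cv2.Rodrigues(np.array(s["R"]))[0],np.array(s["t"],float),K(s),np.array(s["dist_coeffs"]))[0][:,0]
def snap(n,f):
    s=robot.snapshot(n);pickle.dump(s,open(f+".pkl","wb"));cv2.imwrite(f"pics/{f}.png",s["image"][...,::-1]);return s
E
python3 - <<'E'
from h import *
s=pickle.load(open("side.pkl","rb"))
for n,u,v,z in [("L",302,207,10),("T",375,178,10),("R",430,235,10),("B",353,276,10),("ball?",361,202,None),("vial",406,272,None),("tin",372,154,None),("petri",297,151,None),("monitor",300,270,None),("mon",400,320,None),("montopR",550,255,None),("montop",292,248,None)]:
    print(n,np.round(d3(s,u,v,z)))
w=robot.snapshot("wrist");R=np.array(w["R"]);c=-R.T@np.array(w["t"])
print(w["fx"],c,np.round(R,2).tolist(),robot.read_eef_pos(),robot.read_eef_rot())
E
```

```text
L [442. 232.  10.]
T [644. 268.  10.]
R [693.  68.  10.]
B [490.  23.  10.]
ball? [563. 171.  55.]
vial [582. -21.  50.]
tin [660. 331.  31.]
petri [479. 400.  30.]
monitor [362. -30. 184.]
mon [ 373. -267.  489.]
montopR [ 511. -254.  492.]
montop [362.  15. 183.]
356.3974298524465 [ 265.55721731 -567.9107762   373.35686493] [[0.32, -0.95, -0.0], [-0.91, -0.31, 0.26], [-0.25, -0.08, -0.96]] [ 203.47015254 -590.29042068  241.21595571] [-3.13966163e+00 -2.31532558e-04  3.31746720e-01]
```

```bash
python3 - <<'E'
from h import *
for n in("scene","side"):
    s=pickle.load(open(n+".pkl","rb"));R=np.array(s["R"]);t=np.array(s["t"])
    v,u=np.nonzero(s["depth"]>0);d=s["depth"][v,u]
    p=cv2.undistortPoints(np.stack([u,v],-1).astype(float)[:,None],K(s),np.array(s["dist_coeffs"]))[:,0]
    X=(np.c_[p,np.ones(len(p))]*d[:,None]-t)@R
    for x0 in range(200,900,100):
        print(n,x0,[ (y0,int(q[:,2].max())) for y0 in range(-700,500,100) if len(q:=X[(X[:,0]>x0)&(X[:,0]<x0+100)&(X[:,1]>y0)&(X[:,1]<y0+100)])>5])
for z in(600,700,750):
    for r in (400,500,600):print(z,r,robot.ik([r*np.cos(-1.24),r*np.sin(-1.24),z],[3.1416,0,0.332]))
for z in(700,450,400,120):print(robot.ik([548,115,z],[3.1416,0,0.2]),robot.ik([548,115,z],[3.1416,0,0.2+3.1416]))
E
```

```text
scene 200 [(-600, 533), (-500, 568), (-400, 89), (-300, 492), (-200, 8), (-100, 9), (0, 547), (100, 339), (200, 81), (300, 81), (400, 5)]
scene 300 [(-500, 5), (-400, 11), (-300, 97), (-200, 184), (-100, 185), (0, 184), (100, 3), (200, 3), (300, 5), (400, 4)]
scene 400 [(-500, 10), (-400, 0), (-300, 491), (-100, 3), (0, 90), (100, 89), (200, 14), (300, 33), (400, 33)]
scene 500 [(-500, 61), (-400, 157), (-300, 490), (-200, 44), (-100, 52), (0, 90), (100, 97), (200, 72), (300, 68), (400, 31)]
scene 600 [(-600, 38), (-500, 146), (-400, 163), (-300, 178), (-200, 3), (-100, 3), (0, 89), (100, 89), (200, 13), (300, 34), (400, 11)]
scene 700 [(-600, 154), (-500, 146), (-400, 152), (-300, 161), (-200, 32), (-100, 8), (0, 8), (100, 9), (200, 8), (300, 10), (400, 12)]
scene 800 [(-600, 158), (-500, 157), (-400, 157), (-300, 158), (-200, 44), (-100, 45), (0, 8), (100, 17), (200, 20), (300, 19), (400, 11)]
side 200 [(-300, 493), (-100, 663), (0, 321), (100, 5), (200, 83), (300, 82), (400, 5)]
side 300 [(-300, 493), (-200, 187), (-100, 187), (0, 186), (100, 3), (200, 3), (300, 6), (400, 3)]
side
[... 1543 characters left out ...]
45230739e+00] [ 8.15141291e-02  1.14791422e-01  8.89322252e-01 -8.64644919e-06
  2.13747811e+00 -1.68929419e+00]
[ 8.15064211e-02 -1.21019612e-02  1.48281016e+00  7.33158862e-06
  1.67088532e+00  1.45230348e+00] [ 8.15141291e-02 -1.21018957e-02  1.48281010e+00 -7.33158766e-06
  1.67088358e+00 -1.68929028e+00]
[ 8.15064211e-02 -6.12748620e-03  1.56615622e+00  7.29531903e-06
  1.58156479e+00  1.45230283e+00] [ 8.15141291e-02 -6.12742067e-03  1.56615615e+00 -7.29531920e-06
  1.58156306e+00 -1.68928962e+00]
[8.15064211e-02 2.17292006e-01 1.86103120e+00 8.34704452e-06
 1.06327031e+00 1.45229869e+00] [ 8.15141291e-02  2.17292064e-01  1.86103113e+00 -8.34705288e-06
  1.06326859e+00 -1.68928549e+00]
```

The monitor (top about 490 mm) lies between the start pose and the deck, so I swing over it at z = 700.

```bash
python3 - <<'E'
from h import *
pi=np.pi
robot.move_ptp([500*np.cos(-1.24),500*np.sin(-1.24),680],[pi,0,0.332])
robot.move_gripper(0.0)
robot.move_ptp([590,115,680],[pi,0,0.2])
robot.move_ptp([600,130,250],[pi,0,0.2])
s=snap("wrist","w1"); print(robot.read_t(),robot.read_eef_pos(),robot.read_eef_rot(),robot.read_wrist_force())
E
```

```text
6.7917 [601.6126983  130.06329451 252.28907056] [ 3.1411709  -0.0042176   0.19982757] [ 0.41964069 -0.14229279  0.86140172]
```

View pics/w1.png

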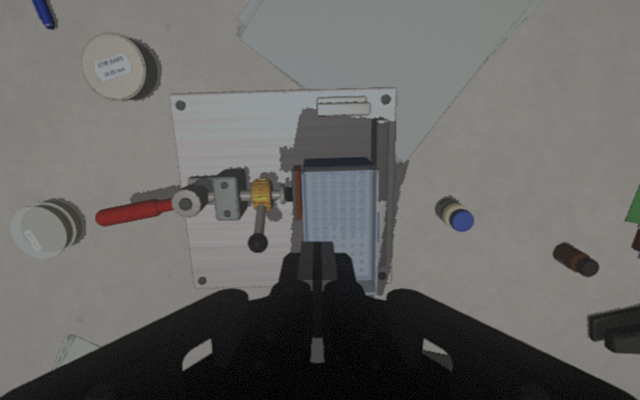

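The wrist view shows deck corners at (170,94), (397,88) and (196,291). The box spans columns 303–377 with its far edge at about row 160, and the fence top is near column 385. The end stop is at (343,106), the pad at (298,193), the ball at (258,243), the nut at (261,195), and the lever runs from (187,203) to (100,217).

```bash
python3 - <<'E'
from h import *
from scipy.optimize import least_squares
s=pickle.load(open("w1.pkl","rb"))
L=np.array([[115,145],[115,-87],[-105,145]]);px=[(170,94),(397,88),(196,291)]
W=np.array([d3(s,u,v,10)[:2] for u,v in px])
def T(p,L):c,q=np.cos(p[2]),np.sin(p[2]);return L@np.array([[c,q],[-q,c]])+p[:2]
r=least_squares(lambda p:(T(p,L)-W).ravel(),[568,119,.2]);p=r.x;print(p,r.fun.round(1))
np.save("deck.npy",p)
def inv(P):c,q=np.cos(p[2]),np.sin(p[2]);return np.r_[(np.array(P)[:2]-p[:2])@np.array([[c,-q],[q,c]]),P[2]].round(1)
for n,u,v,z in [("stop top lip",343,98,45),("stop front top edge",343,113,45),("ball",258,243,None),("nut",261,195,None),("padtop",298,170,None),("boxNE",304,167,None),("padL",295,193,50),("box left top",303,190,None),("box left top",303,190,87),("box right top",376,190,87),("box far top edge",340,159,None),("box near",365,285,None),("fence R edge",396,140,None),("fencemid",383,140,None),("fence L",374,140,46),("pivot",187,203,68),("leverend",100,217,56),("lever mid",140,211,None)]:
    P=d3(s,u,v,z);print(n,inv(P),P.round(1))
im=cv2.resize(s["image"][80:300,160:420],None,fx=3,fy=3,interpolation=cv2.INTER_CUBIC)[:600,:780]
cv2.imwrite("pics/w1c.png",np.clip(im[...,::-1]*1.3,0,255))
E
```

```text
[5.65521877e+02 1.24757681e+02 2.31255411e-01] [-1.3  0.9  1.1 -1.7  0.2  0.8]
stop top lip [105.9 -28.2  45. ] [675.1 121.5  45. ]
stop front top edge [ 92.5 -28.   45. ] [662.  118.7  45. ]
ball [-13.   50.5  97. ] [541.3 171.   97. ]
nut [19.7 51.6 57.1] [572.9 179.5  57.1]
padtop [40.9 15.9 47.9] [601.7 149.7  47.9]
boxNE [46.5  9.4 64.8] [608.7 144.5  64.8]
padL [18.9 19.8 50. ] [579.4 148.3  50. ]
box left top [30.6 10.1 87.6] [593.  141.6  87.6]
box left top [30.4 10.1 87. ] [592.8 141.6  87. ]
box right top [ 28.4 -52.5  87. ] [605.2  80.1  87. ]
box far top edge [ 46.6 -25.8  24.7] [616.8 110.3  24.7]
box near [-61.3 -43.2  87.8] [515.8  68.6  87.8]
fence R edge [ 62.  -86.2   6.2] [645.7  55.1   6.2]
fencemid [ 66.7 -65.2  46.8] [645.3  76.6  46.8]
fence L [ 66.9 -56.8  46. ] [643.6  84.8  46. ]
pivot [ 17.1 118.6  68. ] [555.  244.1  68. ]
leverend [  2.6 209.7  56. ] [520.  329.5  56. ]
lever mid [ 10.  164.9  65.2] [537.5 287.6  65.2][ WARN:0@0.324] global loadsave.cpp:1063 imwrite_ Unsupported depth image for selected encoder is fallbacked to CV_8U.
```

View pics/w1c.png

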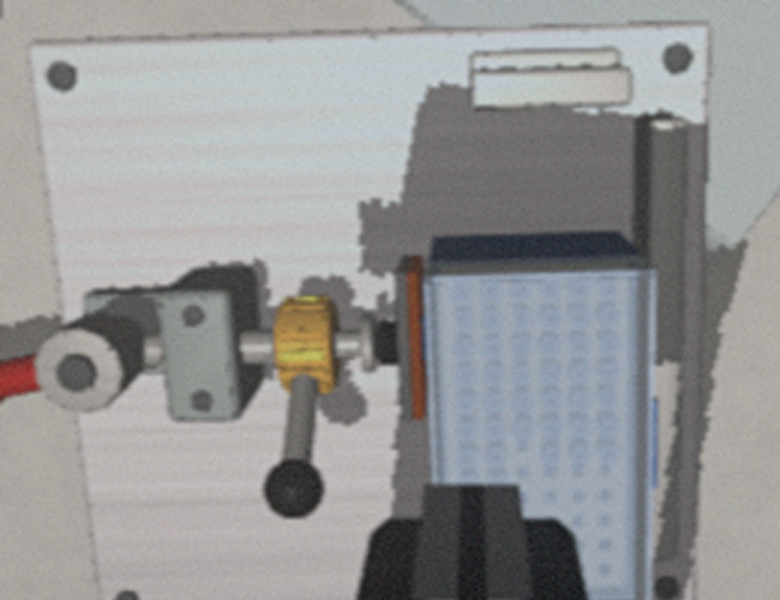

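The crop shows the stop's front top edge at crop row 68, its foot at row 106, and the pad about 2–3 mm off the box side. I refine the deck pose with those features.

```bash
cat >> h.py <<'E'
def T(p,L):c,q=np.cos(p[2]),np.sin(p[2]);return np.array(L,float)@np.array([[c,q],[-q,c]])+p[:2]
def inv(p,P):c,q=np.cos(p[2]),np.sin(p[2]);return np.r_[(np.array(P)[:2]-p[:2])@np.array([[c,-q],[q,c]]),P[2]].round(1)
E
python3 - <<'E'
from h import *
from scipy.optimize import least_squares
s=pickle.load(open("w1.pkl","rb"))
C=lambda a,b:(160+a/3,80+b/3)
# (crop px, z, local x or None, local y or None)
F=[((32,44),10,115,145),((708,24),10,115,-87),((474,106),10,89,None),((628,102),10,89,None),((474,70),45,89,None),((628,68),45,89,None),
   ((232,292),56,37,72),((240,418),56,-7,72),((164,292),56,37,96),((168,420),56,-7,96),((75,372),68,15,None)]
D=[(d3(s,*C(*c),z),x,y) for c,z,x,y in F]
def f(p):
    o=[]
    for P,x,y in D:
        c,q=np.cos(p[2]),np.sin(p[2]);l=(P[:2]-p[:2])@np.array([[c,-q],[q,c]])
        o+= [l[0]-x]+([l[1]-y] if y is not None else [])
    return o
r=least_squares(f,np.load("deck.npy"),loss="soft_l1");p=r.x;print(p,np.round(f(p),1));np.save("deck.npy",p)
for n,c,z in [("ball",(294,488),None),("nutR",(332,330),42),("nutL",(276,330),42),("nuttop",(305,330),None),("pad front top",(422,262),50),("pad front top",(424,415),50),("box left far",(430,268),87),("box left near",(440,480),87),("box right far",(655,268),87),("box rt near",(652,560),87),
 ("fence top far",(657,130),46),("fence top near",(652,355),46),("fence foot",(636,130),10),("fence foot",(636,240),10),("tab",(657,440),87),("pivot",(75,372),68)]:
    P=d3(s,*C(*c),z);print(n,inv(p,P),P.round(1))
P=d3(s,100,217,56);print("leverend",inv(p,P))
E
```

```text
[5.66559577e+02 1.25929367e+02 2.29781510e-01] [-1.1 -2.5 -1.8  2.2 -0.2 -0.5 11.7 10.8 -1.1 -0.1  1.4  1.  -0.4 -2.8
  1.5  0.4 -0.3]
ball [-14.4  49.8  96.1] [541.3 171.1  96.1]
nutR [19.4 43.4 42. ] [575.6 172.6  42. ]
nutL [20.  61.8 42. ] [571.9 190.7  42. ]
nuttop [23.1 49.8 56.8] [577.8 179.7  56.8]
pad front top [42.5 12.3 50. ] [605.1 147.6  50. ]
pad front top [-8.4 13.8 50. ] [555.3 137.5  50. ]
box left far [47.1  8.2 87. ] [610.5 144.7  87. ]
box left near [-16.8   7.9  87. ] [548.4 129.8  87. ]
box right far [ 45.1 -55.2  87. ] [623.1  82.5  87. ]
box rt near [-44.7 -55.5  87. ] [535.6  61.7  87. ]
fence top far [ 80.9 -62.1  46. ] [659.5  83.9  46. ]
fence top near [  8.7 -61.5  46. ] [589.  68.  46.]
fence foot [ 79.1 -61.   10. ] [657.5  84.5  10. ]
fence foot [ 41.1 -61.3  10. ] [620.5  75.6  10. ]
tab [ -6.2 -56.4  87. ] [573.4  69.6  87. ]
pivot [ 14.7 119.7  68. ] [553.6 245.9  68. ]
leverend [  1.  208.8  56. ]
```

Deck pose is good. The fence face is at y ≈ -61, the box needs about 42 mm of travel, and the nut is at about 0.1. Now I push the box.

```bash
cat >> h.py <<'E'
p=np.load("deck.npy");RPY=[np.pi,0,p[2]]
def go(x,y,z,v=150):
    robot.move_linear([*T(p,[x,y]),z],RPY,v=v)
def fl(f0=0):  # force in deck axes
    f=np.array(robot.read_wrist_force())-f0;return np.r_[T([0,0,-p[2]],f[:2]),f[2]]
E
python3 - <<'E'
from h import *
go(-108,-25,150,250); go(-108,-25,40)
robot.wait(.2);f0=np.array(robot.read_wrist_force());e=inv(p,robot.read_eef_pos());print(e,robot.read_t())
go(-60,-25,40,60)
x=-60
while x<-34:
    x+=2; go(x,-25,40,20); f=fl(f0); print(x,inv(p,robot.read_eef_pos()),f.round(1))
    if f[0]<-7: break
print(robot.read_t())
go(x-12,-25,40,80);go(x-12,-25,150,250);go(35,0,250,300)
snap("wrist","w2")
s=pickle.load(open("w2.pkl","rb"))
im=cv2.resize(s["image"][80:300,160:420],None,fx=3,fy=3,interpolation=cv2.INTER_CUBIC)[:600,:780]
cv2.imwrite("pics/w2c.png",np.clip(im[...,::-1]*1.3,0,255).astype(np.uint8));print(robot.read_t())
E
```

```text
[-106.8  -25.2   41.2] 8.725
-58 [-58.1 -25.   40. ] [ 0.4 -0.6  1.3]
-56 [-56. -25.  40.] [ 0.5 -0.9 -0.5]
-54 [-53.7 -25.   40. ] [ 0.4 -1.  -0.3]
-52 [-51.6 -25.   40.1] [ 1.  -1.2  0.4]
-50 [-49.7 -25.   40.1] [ 0.5 -0.4 -0.2]
-48 [-47.7 -25.   40.1] [-0.  -0.1 -0.5]
-46 [-45.7 -25.   40.1] [ 0.3 -1.3 -0.6]
-44 [-43.7 -25.   40.1] [ 1.2 -0.4 -0.1]
-42 [-41.9 -25.   40. ] [ 0.2 -0.6 -0.3]
-40 [-42.  -24.9  39.3] [-4.1 -0.6  2.5]
-38 [-42.2 -24.7  38.6] [-9.1 -1.8  3.7]
12.425
13.9583
```

View pics/w2c.png

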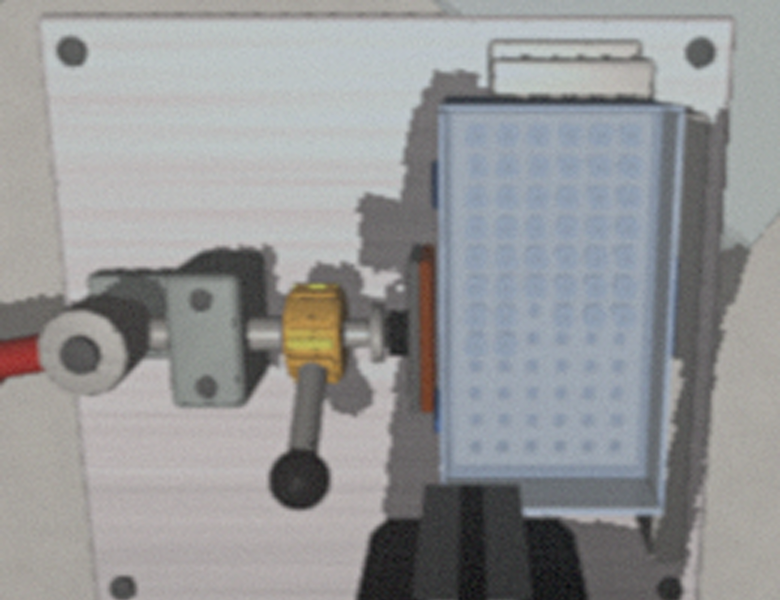

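The box met the stop (contact at TCP x = -42, as predicted). In the crop the pad front is at col 434, the box lid's left edge at col 440, and the ball at (298,480). Next I tighten to nut ≈ 0.75 and look closely.

```bash
python3 - <<'E'
from h import *
go(-58,50,150,300); go(-58,50,86,150)
robot.wait(.1);f0=np.array(robot.read_wrist_force());np.save("f0.npy",f0)
go(-38,50,86,100)
for x in(-30,-22,-14,-6,-1): go(x,50,86,40);print(x,inv(p,robot.read_eef_pos()),fl(f0).round(1))
go(-15,50,86,150);go(-20,40,125,200);go(-30,6,112,200)
robot.wait(.15);s=snap("wrist","w3");print(robot.read_t(),robot.read_eef_pos())
im=cv2.resize(s["image"][60:320,170:490],None,fx=2.3,fy=2.3,interpolation=cv2.INTER_CUBIC)
cv2.imwrite("pics/w3c.png",np.clip(im[...,::-1]*1.4,0,255).astype(np.uint8))
E
```

```text
-30 [-31.8  50.1  85.6] [-6.5  0.8  3.4]
-22 [-22.7  50.1  85.9] [-5.4  0.8  3.8]
-14 [-13.4  50.   86.1] [-1.3  1.1 -0.1]
-6 [-5.1 50.  86.1] [-1.1  0.6  1.3]
-1 [-0.4 50.  86. ] [-1.8  1.1 -0.7]
18.4333 [536.21614966 125.60955836 112.02702203]
```

View pics/w3c.png

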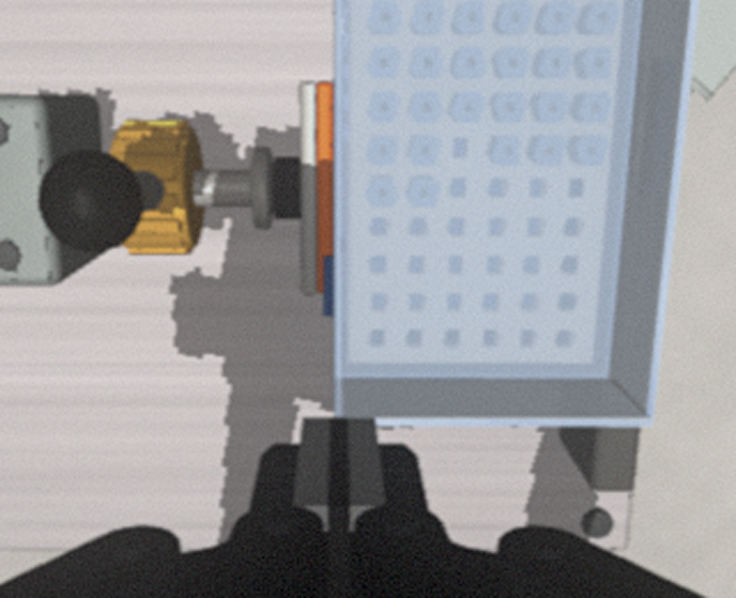

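```bash
python3 - <<'E'
from h import *
s=pickle.load(open("w3.pkl","rb"));C=lambda a,b:(170+a/2.3,60+b/2.3)
for n,c,z in [("ball",(92,200),None),("nut R",(204,190),42),("nut L",(115,190),42),("collar R face",(272,185),42),("padback top",(302,90),50),("padback low",(303,290),50),("white/orange",(317,90),50),("white/orange",(318,285),50),("lid L far",(333,20),87),("lid L near",(337,410),87),("lid R far",(693,20),87),("lid R near",(652,415),87),("fence near end R top",(636,488),46),("fence near L",(596,488),46),("fence L up",(603,432),46)]:
    P=d3(s,*C(*c),z);print(n,inv(p,P))
s=pickle.load(open("w2.pkl","rb"));C=lambda a,b:(160+a/3,80+b/3)
print("w2")
for n,c,z in [("ball",(299,480),None),("nut R",(344,330),42),("collar R face",(384,330),42),("padback",(412,250),50),("padback low",(411,405),50),("orange front",(434,250),50),("orange front",(434,408),50),("white/orange",(421,250),50),("lid L far",(440,108),87),("lid L near",(443,476),87),("lid R far",(684,110),87),("lid R near",(663,512),87),("fence R far",(712,125),46),("stopfront",(560,98),10)]:
    P=d3(s,*C(*c),z);print(n,inv(p,P))
E
```

```text
ball [ 19.6  48.6 107.1]
nut R [14.2 40.5 42. ]
nut L [14.2 62.3 42. ]
collar R face [15.4 23.8 42. ]
padback top [37.7 15.9 50. ]
padback low [-9.1 16.2 50. ]
white/orange [37.7 12.4 50. ]
white/orange [-7.9 12.5 50. ]
lid L far [49.6  8.5 87. ]
lid L near [-25.7   7.9  87. ]
lid R far [ 49.6 -56.6  87. ]
lid R near [-26.8 -56.8  87. ]
fence near end R top [-64.  -71.4  46. ]
fence near L [-64.  -60.8  46. ]
fence L up [-48.  -61.2  46. ]
w2
ball [-14.6  50.1  96.4]
nut R [15.5 42.6 42. ]
collar R face [15.5 29.6 42. ]
padback [43.1 19.6 50. ]
padback low [-7.5 20.8 50. ]
orange front [43.1 12.8 50. ]
orange front [-8.5 13.3 50. ]
white/orange [43.1 16.8 50. ]
lid L far [87.6  9.5 87. ]
lid L near [-17.2   9.5  87. ]
lid R far [ 87.1 -55.4  87. ]
lid R near [-28.7 -55.3  87. ]
fence R far [ 80.8 -72.1  46. ]
stopfront [ 87.6 -28.5  10. ]
```

Fence face is at y = -61.0. The box is about 4 mm off it and the pad is already at the box (it shifted by about 1 mm). I tighten stepwise and track box and screw by image correlation from the same viewpoint.

```bash
cat >> h.py <<'E'
def g(s): return cv2.cvtColor(s["image"],cv2.COLOR_RGB2GRAY).astype(np.float32)
def track(a,b,r0,r1,c0,c1):
    """displacement a->b of a patch, px (subpixel), with confidence"""
    A,B=g(a),g(b);m=12
    t=A[r0:r1,c0:c1];q=cv2.matchTemplate(B[r0-m:r1+m,c0-m:c1+m],t,cv2.TM_CCOEFF_NORMED)
    _,v,_,(x,y)=cv2.minMaxLoc(q)
    def sub(f,i): 
        return 0 if i in(0,len(f)-1) else .5*(f[i-1]-f[i+1])/(f[i-1]-2*f[i]+f[i+1])
    return np.round([x-m+sub(q[y],x),y-m+sub(q[:,x],y),v],2)
def nutpush(xs,f0,name):
    go(xs[0]-22,50,125,300);go(xs[0]-22,50,86,200);go(xs[0]-8,50,86,150)
    for x in xs: go(x,50,86,30);print(x,inv(p,robot.read_eef_pos()),fl(f0).round(1))
    go(xs[-1]-14,50,86,150);go(-20,40,125,250);go(-30,6,112,250)
    robot.wait(.15);s=snap("wrist",name);a=pickle.load(open("w3.pkl","rb"))
    print(robot.read_t(),robot.read_eef_pos())
    report(a,s)
def report(a,s):
    # w3 crop->raw = 170+c/2.3, 60+r/2.3
    print("lid near edge+dots",track(a,s,150,235,322,455),"lid far",track(a,s,70,150,322,470))
    print("nut",track(a,s,112,172,232,262),"collar",track(a,s,122,162,276,290),"padback",track(a,s,92,190,296,308))
E
python3 - <<'E'
from h import *
f0=np.load("f0.npy");nutpush([0,6,12.5],f0,"w4")
s=pickle.load(open("w4.pkl","rb"))
im=cv2.resize(s["image"][60:320,170:490],None,fx=2.3,fy=2.3,interpolation=cv2.INTER_CUBIC)
cv2.imwrite("pics/w4c.png",np.clip(im[...,::-1]*1.4,0,255).astype(np.uint8))
E
```

```text
0 [ 0.1 50.  86. ] [-0.9  0.4  0.6]
6 [ 5.9 50.1 85.8] [-2.9  0.9  0.8]
12.5 [11.8 50.1 85.3] [-3.8 -0.2 -1.3]
21.5417 [536.42484876 125.66687533 112.05449922]
lid near edge+dots [3.24 0.6  0.99] lid far [3.67 0.56 0.98]
nut [ 0.09 -0.84  0.66] collar [3.17 0.34 0.92] padback [3.23 0.02 0.97]
```

View pics/w4c.png

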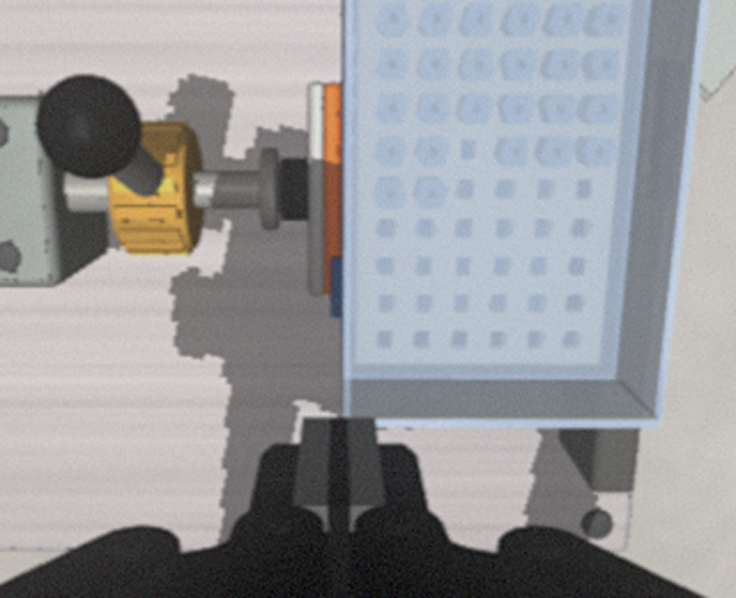

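The box moved 1.5 mm, the pad and collar 1.75 mm, and the ball is at (88,125) in the crop, so nut ≈ 0.97. About 2 mm is left.

```bash
python3 - <<'E'
from h import *
f0=np.load("f0.npy");nutpush([12,19.5],f0,"w5")
s=pickle.load(open("w5.pkl","rb"));r=pickle.load(open("w4.pkl","rb"));print("vs w4");report(r,s)
G=g(s)
c=cv2.HoughCircles(cv2.medianBlur(s["image"][60:160,160:260].min(2),5),cv2.HOUGH_GRADIENT,1,50,param1=80,param2=12,minRadius=17,maxRadius=28);print(c)
E
```

```text
12 [11.8 50.  86.1] [-2.1  0.4  0.8]
19.5 [18.3 50.1 85. ] [-5.4  0.3  0.1]
24.3583 [536.48545603 125.66071769 112.03408759]
lid near edge+dots [3.84 0.78 0.99] lid far [4.27 1.04 0.98]
nut [0.16 0.33 0.56] collar [5.72 0.77 0.87] padback [3.89 0.27 0.97]
vs w4
lid near edge+dots [0.58 0.16 0.99] lid far [0.63 0.07 0.99]
nut [-0.01  0.01  0.84] collar [ 1.64 -0.07  0.9 ] padback [0.4  0.18 0.99]
[[[46.5 35.5 25. ]]]
```

```bash
python3 - <<'E'
from h import *
out=[]
for n in("w1","w2","w3","w4","w5"):
    s=pickle.load(open(n+".pkl","rb"))
    # nut axis row at z~50 in this picture, columns mapped to deck-y at z=50
    uv=lambda y,z=50:proj(s,[[*T(p,[15,y]),z]])[0]
    ys=np.arange(4,34,.25); P=np.array([uv(y) for y in ys]).astype(np.float32)
    rows=[]
    for dx in np.arange(-4,4.1,1):
        Q=proj(s,[[*T(p,[15+dx,y]),50] for y in ys]).astype(np.float32)
        rows.append(cv2.remap(g(s),Q[:,0][None],Q[:,1][None],cv2.INTER_CUBIC)[0])
    f=np.mean(rows,0);d=np.gradient(f,.25)
    pk=[(float(ys[i]),int(d[i])) for i in range(1,len(ys)-1) if abs(d[i])>=abs(d[i-1]) and abs(d[i])>abs(d[i+1]) and abs(d[i])>6]
    print(n,pk)
    out.append(cv2.resize(np.array(rows),(720,60)))
cv2.imwrite("pics/strips.png",np.clip(np.vstack(out)*1.5,0,255).astype(np.uint8))
E
```

```text
w1 [(7.5, -8), (8.5, -13), (10.75, 18), (12.75, -40), (15.0, 10), (19.0, 6), (21.0, -13), (22.0, -20), (29.75, 34), (30.5, 35), (32.5, -8)]
w2 [(8.25, -15), (10.25, 14), (11.75, -29), (12.75, -29), (14.75, 7), (18.5, 7), (21.5, -20), (27.75, 15), (29.0, 18), (30.0, 31), (32.75, -7)]
w3 [(5.5, -10), (7.25, 15), (8.75, -61), (10.25, 10), (12.25, -7), (13.5, 21), (16.5, -29), (24.5, 22)]
w4 [(4.75, 10), (6.5, -65), (8.0, 14), (10.5, -9), (11.75, 19), (14.75, -33), (21.5, 11), (22.75, 26)]
w5 [(4.5, 12), (6.25, -80), (7.5, 20), (10.0, -8), (11.25, 20), (14.75, -32), (21.25, 32)]
```

View pics/strips.png

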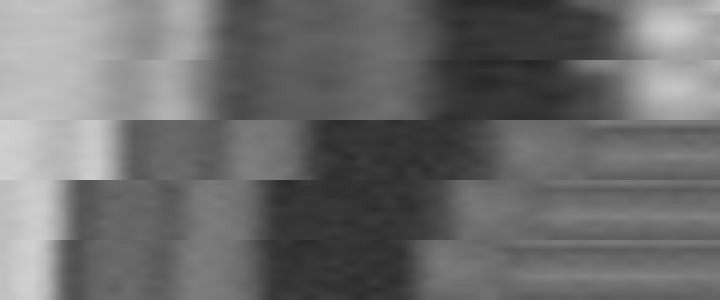

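The strips show the black collar–pad gap (free width about 8.1 mm) as free in w3 and w4. It is compressed by about 1.5 mm in w5, while the box has stopped. So the box is on the fence but slightly over-pressed. I back the nut off about 0.07 rad from the far side and check.

```bash
python3 - <<'E'
from h import *
s=pickle.load(open("w5.pkl","rb"))
b=inv(p,d3(s,206.5,95.5,92))[0];print("ball x",b)
go(78,40,125,300);go(78,50,86,200);robot.wait(.1);f0=np.array(robot.read_wrist_force())
x=b+22;go(x,50,86,120)
while x>b+16.5:
    x-=1;go(x,50,86,30);f=fl(f0);print(round(x,1),inv(p,robot.read_eef_pos())[0],f.round(1)[0])
go(x+12,50,86,150);go(40,40,125,250);go(-30,6,112,250);robot.wait(.15)
n=snap("wrist","w6");print(robot.read_t());report(s,n)
c=cv2.HoughCircles(cv2.medianBlur(n["image"][60:160,160:260].min(2),5),cv2.HOUGH_GRADIENT,1,50,param1=80,param2=12,minRadius=17,maxRadius=28);print(c)
E
```

```text
ball x 39.3
60.3 60.7 -0.1
59.3 60.3 1.8
58.3 59.4 2.7
57.3 58.6 4.4
56.3 56.7 3.8
55.3 55.1 3.6
28.3917
lid near edge+dots [-0.63  0.88  0.99] lid far [-0.74  1.21  0.99]
nut [-0.07  1.15  0.7 ] collar [-3.47  1.19  0.81] padback [-2.17  0.98  0.99]
[[[48.5 77.5 22.9]]]
```

```bash
python3 - <<'E'
from h import *
ims=[]
for n in("w4","w5","w6"):
    s=pickle.load(open(n+".pkl","rb"))
    ys=np.arange(4,34,.25);rows=[]
    for dx in np.arange(-4,4.1,1):
        Q=proj(s,[[*T(p,[15+dx,y]),50] for y in ys]).astype(np.float32)
        rows.append(cv2.remap(g(s),Q[:,0][None],Q[:,1][None],cv2.INTER_CUBIC)[0])
    d=np.gradient(np.mean(rows,0),.25)
    print(n,[(float(ys[i]),int(d[i])) for i in range(1,len(ys)-1) if abs(d[i])>=abs(d[i-1]) and abs(d[i])>abs(d[i+1]) and abs(d[i])>6])
    if n!="w4": ims.append(cv2.resize(s["image"][80:200,180:390],None,fx=2.4*1.55,fy=2.4,interpolation=cv2.INTER_CUBIC) if 0 else cv2.resize(s["image"][70:190,180:380],None,fx=2.45,fy=2.45,interpolation=cv2.INTER_CUBIC))
cv2.imwrite("pics/w56.png",np.clip(np.vstack(ims)[...,::-1]*1.4,0,255).astype(np.uint8))
E
```

```text
w4 [(4.75, 10), (6.5, -65), (8.0, 14), (10.5, -9), (11.75, 19), (14.75, -33), (21.5, 11), (22.75, 26)]
w5 [(4.5, 12), (6.25, -80), (7.5, 20), (10.0, -8), (11.25, 20), (14.75, -32), (21.25, 32)]
w6 [(4.25, 9), (6.0, -55), (7.75, -16), (12.25, 15), (15.5, -32), (21.75, 25), (22.75, -11), (24.0, 22), (27.0, -6), (28.25, 6)]
```

View pics/w56.png

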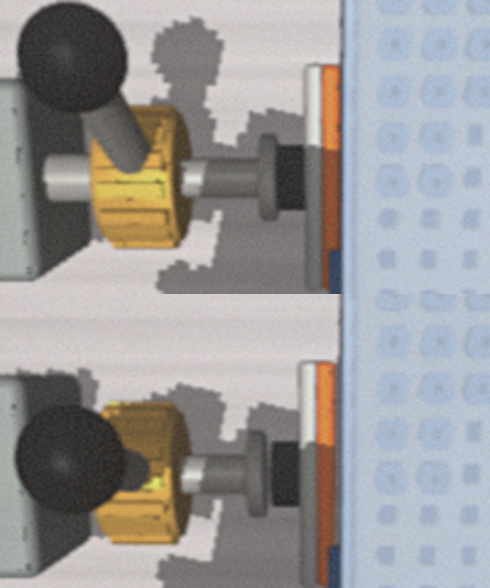

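Retreating diagonally, the finger knocked the ball back to nut ≈ 0.8 (the ball moved from crop row 60 to row 165 in its panel). The box stayed on the fence and the spring is free now. I retighten to about 1.04, between the two calibrated stops.

```bash
python3 - <<'E'
from h import *
f0=np.load("f0.npy");nutpush([5,16.4],f0,"w7")
s=pickle.load(open("w7.pkl","rb"));r=pickle.load(open("w5.pkl","rb"));print("vs w5");report(r,s)
for n in("w5","w7"):
    s=pickle.load(open(n+".pkl","rb"))
    c=cv2.HoughCircles(cv2.medianBlur(s["image"][60:160,160:260].min(2),5),cv2.HOUGH_GRADIENT,1,50,param1=80,param2=12,minRadius=17,maxRadius=28);print(c, inv(p,d3(s,160+c[0,0,0],60+c[0,0,1],93)))
    ys=np.arange(4,34,.25);rows=[]
    for dx in np.arange(-4,4.1,1):
        Q=proj(s,[[*T(p,[15+dx,y]),50] for y in ys]).astype(np.float32)
        rows.append(cv2.remap(g(s),Q[:,0][None],Q[:,1][None],cv2.INTER_CUBIC)[0])
    d=np.gradient(np.mean(rows,0),.25)
    print(n,[(float(ys[i]),int(d[i])) for i in range(1,len(ys)-1) if abs(d[i])>=abs(d[i-1]) and abs(d[i])>abs(d[i+1]) and abs(d[i])>6])
E
```

```text
5 [ 5. 50. 86.] [-0.6  0.5 -0.1]
16.4 [15.3 50.1 85. ] [-4.2  0.6 -2.4]
31.325 [536.46524778 125.66792722 112.01783551]
lid near edge+dots [3.84 0.72 0.99] lid far [4.27 1.   0.98]
nut [0.1  0.86 0.61] collar [4.62 0.69 0.87] padback [3.89 0.27 0.97]
vs w5
lid near edge+dots [ 0.   -0.03  0.99] lid far [-0.   -0.04  0.99]
nut [-0.06  0.82  0.92] collar [-0.45 -0.08  0.96] padback [ 0.01 -0.03  1.  ]
[[[46.5 35.5 25. ]]] [39.3 52.6 93. ]
w5 [(4.5, 12), (6.25, -80), (7.5, 20), (10.0, -8), (11.25, 20), (14.75, -32), (21.25, 32)]
[[[47.5 43.5 23.9]]] [36.1 52.5 93. ]
w7 [(4.25, 12), (6.25, -77), (7.5, 20), (10.0, -8), (11.5, 19), (14.75, -31), (21.75, 27), (26.25, 6)]
```

Pad and box sit exactly where they were in w5 (0.00 px), and the collar is about 0.5 mm less pressed: seated and lightly held. Now the lever.

```bash
python3 - <<'E'
from h import *
pv=np.array([15,119.7]);r=66
def P(lev,gap=0):
    f=np.pi/2+np.radians(20)-lev;u=np.array([np.cos(f),np.sin(f)]);n=np.array([np.sin(f),-np.cos(f)])
    h=8.5+11*abs(n[0])+14*abs(n[1])
    return pv+r*u-n*(h+gap)
go(-10,40,140,300)
a=P(.1,18);go(*a,140,300);go(*a,58,200);robot.wait(.1);f0=np.array(robot.read_wrist_force())
for l in(.35,.65,.95,1.25,1.55,1.8):
    go(*P(l),58,110);f=fl(f0);print(l,inv(p,robot.read_eef_pos()),f.round(1))
    if np.hypot(*f[:2])>20:break
for l in(1.9,1.95,2.0,2.05,2.1):
    go(*P(l),58,30);f=fl(f0);print(l,inv(p,robot.read_eef_pos()),f.round(1))
    if np.hypot(*f[:2])>11:break
e=inv(p,robot.read_eef_pos())
go(e[0],e[1]+20,58,150);go(e[0],e[1]+20,150,250);print(robot.read_t())
go(15,60,250,300);robot.wait(.1)
s=snap("wrist","w8");cv2.imwrite("pics/w8c.png",np.clip(cv2.resize(s["image"][40:320,120:440],None,fx=2,fy=2)[...,::-1]*1.3,0,255).astype(np.uint8));print(robot.read_t())
E
```

```text
0.35 [ -3.8 186.   58.7] [0.3 0.2 0.8]
0.65 [ 12.5 189.6  58.1] [-0.  -0.7  0.2]
0.95 [ 31.6 188.5  58.2] [ 0.3 -0.8 -0.1]
1.25 [ 50.8 181.2  58.2] [-0.  -0.2 -0.1]
1.55 [ 68.  166.9  58.2] [-0.4 -0.4 -0.4]
1.8 [ 78.3 150.5  58.1] [-0.1 -0.1  1.1]
1.9 [ 80.6 143.6  58. ] [ 0.8 -0.1 -0.6]
1.95 [ 81.8 140.4  58. ] [-1.4  0.2 -0.9]
2.0 [ 82.1 139.   58. ] [-2.3  4.4  1.8]
2.05 [ 82.2 138.6  58. ] [-3.6  9.5  1.7]
2.1 [ 82.2 138.2  57.9] [-5.6 16.3  1.9]
37.3167
38.1333
```

View pics/w8c.png

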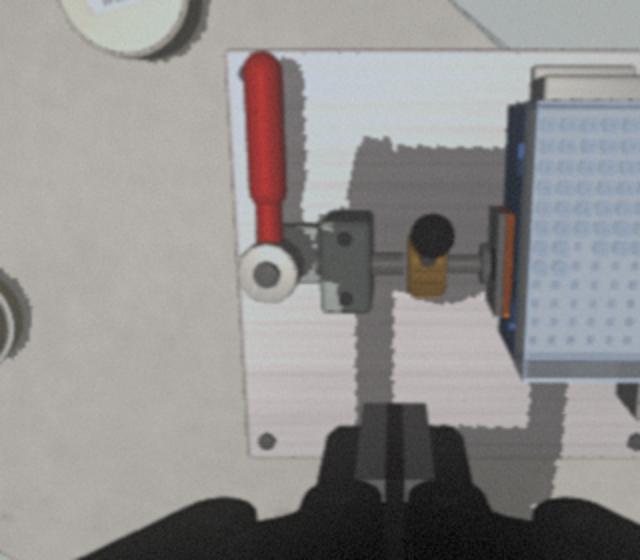

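The lever lies along deck +x (tip at (262,65), boss at (268,272)) and reached its stop with 16 N. The box end is on the stop, the pad is on the box, and the bystanders are untouched. Handing in.

```bash
python3 -c "
from bench import robot
print(robot.finish_job())"
```

```text
the job is handed in; nothing more can be done
None
```

I handed the job in at about 38 s on the robot's clock: box on the end stop and against the fence, pad lightly holding it (by my image estimate, 0.6–1 mm of spring before locking), red lever at its stop, and vial, tin and petri dishes not touched. On the way I accidentally knocked the nut back to about 0.8 rad and retightened it to about 1.04 before closing the lever.

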